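# Clear the griddle and bring the potato over it

## Robot

A 6-joint arm with a two-finger parallel gripper is mounted at the origin on the work surface. World frame = base frame: x ahead of the robot, y to its left, z up, the work surface at z = 0. Lengths are in m, angles in rad, forces in N, time in s.
With the tool pointing down it reaches from about 0.3 to 0.825 m from the base axis. Payload 5.4 kg.
Tool frame: the origin (TCP) lies on the front face of the gripper's body, between the roots of the fingers; the fingertips stand 88 mm ahead of it and the grasp point (between the pads) lies 69 mm ahead of it; x points along the fingers, z is the direction in which the jaws open and shut, and the axes are right-handed (so a half turn about x gives the same grasp; the last joint's range is limited). The gripper opens to 92 mm and grips with 3 to 60 N. Pads are 20 mm wide; open, the fingers measure 128 mm over their backs; the gripper's body (75 mm by 189 mm) begins 69 mm behind the grasp point.
Start: joints at [-1.431, 0.158, 1.597, -0, 1.386, -0.21], TCP at [0.197, -0.54, 0.303] pointing down, gripper open.
Joint ranges: [-2.91, 2.91], [-0.94, 2.29], [0.18, 2.7], [-1.29, 4.43], [0.17, 2.64], [-3, 3]. Speed limits (rad/s): [2.57, 2.57, 3.14, 3.14, 3.14, 3.14].

## Interface

Orientations are given as a rotation vector (axis times angle).
In Python, from workcell import get_state, grab_frame, calibration, sign_off gives the robot as it stands.
- The arm moves only by the tool arm_command, never from a script. Its argument "moves" is a list of rows, each a list of 5 numbers: the shift along the world's x, y, z in cm, then the turn about the world's z in rad, then the closure, from -1 (fully open) to 1 (shut), so that 0 is half open. In form: [[tx, ty, tz, spin, fingers], ...]. A call has 1 to 8 rows; each row shifts and turns the commanded pose from where the row before left it; what a row does not reach is not made up. A row lasts 1/8 s, in which the tool goes at most 62.5 mm and 10.7 degrees, less where a joint would pass 70% of its speed; a pose out of reach is approached as far as the arm can. A call with a gripper value outside its range is refused whole. The fingers move at their own pace and stop on an object; "newtons" is the grip in N (left out, the last holds). Time passes only in rows, so rows that do not move let the fingers close. It gives the time, the measured TCP pose, the force and the opening at its end, in the units of the state.
- get_state(): the state, without advancing time (a new reading comes with each control period).
- grab_frame(name): name is "side" or "top" or "wrist"; returns (picture, depth): 420x560x3 uint8, red, green, blue; 420x560 float32, m along the optical axis (not along the pixel's ray), 0 where there is no reading.
- calibration(name): a dict with "K" (3x3 intrinsics, pixels), "position" and "attitude" of the camera in the world; the wrist camera has in their place "tool_from_camera" (4x4, takes a point from camera to tool coordinates, whose origin is the TCP and whose axes are the tool frame's). Camera axes: x right, y down, z forward; pixel columns grow to the right and rows downward; lengths in m; the calibration is good to about 2 mm. A picture is of the moment at which its call begins: read the wrist's pose just before it. calibration takes no time and is no camera call.
- sign_off(): hands the job in, once; it reports no verdict.
The state is a dict: "t": time; "joint_pos": joint angles; "dq": joint speeds; "tau": joint torques, N m; "tcp_pos": TCP position; "tool_rot": TCP orientation; "wrist_force": force on the tool from outside, world axes, zero at the start; "torque": the same for the moment, N m; "finger_gap": finger opening in m.
Only numpy, scipy, OpenCV 4.12 (cv2) and the standard library are available. Lean on these libraries where they do the work, as an engineer would, in place of code of your own. Each camera call takes 0.05 s, during which the arm holds its last target.

## Task

Get the griddle ready for the baby potato: with the scraper (not the fingers), push the three burnt crusts off the cooking plate into the grease trough along its front, and stand the scraper back on the bar. Then take the black dish by its handle, lift it and turn it a quarter turn so that its handle points straight to the front of the griddle and its pouring lip to the back, keeping it level so that the potato stays in the middle of the dish all the way. Finish while still holding the dish, level and still, about a hand's breadth (10 cm) above the middle of the cooking plate, and disturb nothing else on the bar.

Things in the scene. Friction and masses are not known exactly. Their poses are not given: they have to be found in the camera images.
- griddle: Electric griddle, 300 mm deep (x) by 360 mm wide (y), fixed. Origin on the bar under its middle; x points from its front (heat dial, robot side) to its back, z up. The flat steel cooking plate, 95 mm above the bar, runs from x = -90 to +142, y = -168 to +168 mm. Guards along its left, right and back edges rise to 125 mm above the bar; its front edge is open to the grease trough.
- plate_middle (a point): Middle of the griddle's cooking plate, on its surface (griddle x = +25, y = 0, z = 95 mm); axes as the griddle's.
- trough_middle (a point): Middle of the floor of the griddle's grease trough (griddle x = -117, y = 0, z = 57 mm); axes as the griddle's. The trough runs the plate's full width, from the plate's front edge (griddle x = -90) to its own front wall (inner face x = -144 mm), which rises to 105 mm above the bar.
- scraper_grip (a point): Griddle scraper standing on the bar right of the griddle: flat pad block 60 mm (its x) by 140 mm (its y), 27 mm high, 0.26 to 0.42 kg, with a bar grip raised over it on two posts. This point is the middle of the bar grip, 67 mm above the pad's underside. The bar lies along y, 118 mm long, 22 wide (x), 20 high, posts at y = -45 and +45, gap under it 30 mm; z up.
- dish_middle (a point): Small black ceramic dish, 131 mm across, 36 mm tall, 0.13 to 0.22 kg, on the bar left of the griddle. This point is on its axis 18 mm above its underside. Its x axis points from the handle to the pouring lip, z up. The floor slopes 8 degrees down to the middle: the potato stays there if the dish moves smoothly and within a few degrees of level.
- dish_handle (a point): Grip point of the dish's stub handle: mid width and height, 98 mm from the dish's axis (towards its -x), 27 mm above the dish's underside. The handle is a straight bar along x, 22 mm wide (y), 16 mm high, free on all sides from 66 to 131 mm from the axis. At the start it points to the robot's left, within 0.3 rad.
- dish_lip (a point): Pouring lip on the dish's rim, opposite the handle, 72 mm from the dish's axis. Axes as the dish's.
- potato_center (a point): Centre of the baby potato, a loose ball of 38 mm, 30 g, in the middle of the dish. Only its position matters.
- crust1_middle (a point): Middle of burnt crust 1 of 3, a loose dark brown piece 26 x 20 x 14 mm, 11 g, lying on the griddle's cooking plate; z up at the start.
- crust2_middle (a point): Middle of burnt crust 2 of 3, a loose dark brown piece 26 x 20 x 14 mm, 11 g, lying on the griddle's cooking plate; z up at the start.
- crust3_middle (a point): Middle of burnt crust 3 of 3, a loose dark brown piece 26 x 20 x 14 mm, 11 g, lying on the griddle's cooking plate; z up at the start.
- canister: Bystander: flip-top plastic canister, 104 mm across, 151 mm tall. Origin under its middle.
- burger_press: Bystander: stainless burger press: disc 120 mm across with a black push handle, 90 mm tall. Origin under its middle.
- turner: Bystander: flat bamboo turner lying on the bar, 293 mm long along its own x, 7 mm thick. Origin on its underside in the middle of the handle's blade end, 190 mm from the handle's end; the blade (62 mm wide) reaches to x = +103 mm.
- pepper_mill: Bystander: dark wooden pepper mill, 56 mm across, 165 mm tall. Origin under its middle.
- oil_bottle: Bystander: green glass oil bottle, 60 mm across, 200 mm tall. Origin under its middle.
- salt_bowl: Bystander: small white bowl, 80 mm across, 36 mm tall. Origin under its middle.
- side_plates: Bystander: stack of white side plates, 120 mm across, 33 mm tall. Origin under its middle.
Things that resemble listed ones, but are neither listed nor needed, are in the scene too. There is more than one size of the part that bears potato_center; the job needs the smallest.

How it is judged:
On the way, in this order (a step that is already met when the one before it is completed fails the run):
1. all three burnt crusts lie in the grease trough, the scraper still in the hand (z of crust1_middle in the frame of griddle between 0.05 and 0.088 m and x of crust1_middle in the frame of griddle between -0.15 and -0.085 m and z of crust2_middle in the frame of griddle between 0.05 and 0.088 m and x of crust2_middle in the frame of griddle between -0.15 and -0.085 m and z of crust3_middle in the frame of griddle between 0.05 and 0.088 m and x of crust3_middle in the frame of griddle between -0.15 and -0.085 m and contact force between the fingers and scraper above 0.5 N), for 0.2 s.
2. the scraper stands upright on the bar and is let go (height (world z) of scraper_grip between 0.06 and 0.075 m and angle between scraper_grip's own z axis and vertical below 0.1 rad and linear speed of scraper below 0.02 m/s and contact force between the fingers and scraper below 0.1 N), for 0.2 s.
3. the dish is lifted clear of the bar, level, with the potato in its middle (height (world z) of dish_middle above 0.06 m and angle between dish_middle's own z axis and vertical below 0.12 rad and contact force between the fingers and dish above 0.5 N and horizontal distance between potato_center and dish_middle below 0.02 m and z of potato_center in the frame of dish_middle between 0 and 0.03 m), for 0.2 s.
At the end, for the whole second after the job is handed in: Crusts in the trough; scraper upright on the bar, let go; dish held only by the gripper, its middle 65-185 mm above the plate and within 45 mm of over its middle, handle to the front within 0.17 rad, level within 0.09 rad, still, potato within 15 mm of the dish's middle (all of step 2 and z of crust1_middle in the frame of griddle between 0.05 and 0.088 m and x of crust1_middle in the frame of griddle between -0.15 and -0.085 m and z of crust2_middle in the frame of griddle between 0.05 and 0.088 m and x of crust2_middle in the frame of griddle between -0.15 and -0.085 m and z of crust3_middle in the frame of griddle between 0.05 and 0.088 m and x of crust3_middle in the frame of griddle between -0.15 and -0.085 m and horizontal distance between potato_center and dish_middle below 0.015 m and z of potato_center in the frame of dish_middle between 0 and 0.03 m and horizontal distance between dish_middle and plate_middle below 0.045 m and z of dish_middle in the frame of plate_middle between 0.065 and 0.185 m and angle between the x axis of dish_middle and the x axis of griddle, either way round below 0.17 rad and x of dish_handle in the frame of plate_middle below -0.03 m and angle between dish_middle's own z axis and vertical below 0.09 rad and linear speed of dish below 0.03 m/s and angular speed of dish below 0.2 rad/s and contact force between the fingers and dish above 0.5 N and contact force between dish and griddle below 0.05 N); the arm keeps its last pose, push and grip.
It fails at once if the fingers touch a crust (contact force between the fingers and crust1 above 0.3 N or contact force between the fingers and crust2 above 0.3 N or contact force between the fingers and crust3 above 0.3 N).
It fails at once if the potato rolls more than 30 mm from the middle of the dish (horizontal distance between potato_center and dish_middle above 0.03 m).
It fails at once if the dish tips more than 0.25 rad from level (angle between dish_middle's own z axis and vertical above 0.25 rad).
It fails at once if a bystander is shoved more than 30 mm (distance of any of canister, burger_press, turner, pepper_mill, oil_bottle, salt_bowl, side_plates from where it was at the start of the episode above 0.03 m).
It also fails if it takes over 72 s, if anything falls off the work surface, if the arm or the gripper's body presses on something with over 40 N, if the wrist force passes 120 N, or if a joint passes its speed limit or range.

## Working session

There is one attempt and no reset: what is moved stays moved. The work goes in short steps, Python scripts to look and compute and a tool call to move; the robot and the scene stay as the last step left them, time stands still between calls to the robot, and variables do not carry over. Pictures are saved under pics/ and viewed, and the job is handed in when it is done.

Besides the shell and the picture viewer there is one more tool, called as name([rows], argument=value, ...), one row to a line, values as JSON. arm_command: Moves the arm, as the interface text tells. Its arguments: {"type":"object","properties":{"moves":{"type":"array","items":{"type":"array","items":{"type":"number"}}},"newtons":{"type":"number"}},"required":["moves"]}

```bash
mkdir -p pics
python3 - <<'E'
from workcell import *
import cv2,numpy as np
print(get_state())
for n in ["side","top","wrist"]:
    p,d=grab_frame(n); cv2.imwrite(f"pics/{n}0.png",p[:,:,::-1]); np.savez(f"pics/{n}0.npz",p=p,d=d)
    print(n,calibration(n))
E
```

```text
{'t': 0.0, 'joint_pos': array([-1.43109794e+00,  1.59048446e-01,  1.59819032e+00, -1.36788462e-05,
        1.38621837e+00, -2.10118753e-01]), 'dq': array([ 1.76864715e-03, -1.40521866e-04, -6.43819299e-04, -4.00511471e-04,
        6.94791865e-04, -9.92654024e-05]), 'tau': array([-7.44208992e-04, -3.85567904e+01, -3.22105765e+01,  7.00838445e-02,
        3.80437297e-02, -1.41719265e-04]), 'tcp_pos': array([ 0.19696943, -0.53972501,  0.30174011]), 'tool_rot': array([ 0.94905907,  1.35594279, -0.94681879]), 'wrist_force': array([-0.14194509,  0.03144394, -0.20856254]), 'torque': array([ 0.04503353,  0.02235685, -0.02578054]), 'finger_gap': 0.09196456659581165}
side {'K': array([[479.39211108,   0.        , 283.33347119],
       [  0.        , 479.39211108, 208.90454788],
       [  0.        ,   0.        ,   1.        ]]), 'position': array([0.4487088 , 1.04515222, 0.71557074]), 'attitude': array([-0.0861353 ,  2.68677307, -1.52403396])}
top {'K': array([[528.80280677,   0.        , 266.08615926],
       [  0.        , 528.80280677, 204.62084207],
       [  0.        ,   0.        ,   1.        ]]), 'position': array([0.40063283, 0.03382432, 1.35361293]), 'attitude': array([-2.14593853,  2.19864807, -0.1275904 ])}
wrist {'K': array([[332.1278263 ,   0.        , 279.0777985 ],
       [  0.        , 332.1278263 , 214.05964383],
       [  0.        ,   0.        ,   1.        ]]), 'tool_from_camera': array([[-3.36324486e-04, -2.97808923e-01,  9.54625441e-01,
        -8.13917202e-02],
       [-8.46385835e-04, -9.54625068e-01, -2.97809105e-01,
         8.47829722e-02],
       [ 9.99999585e-01, -9.08141945e-04,  6.90025311e-05,
        -1.41822323e-03],
       [ 0.00000000e+00,  0.00000000e+00,  0.00000000e+00,
         1.00000000e+00]])}
```

View pics/top0.png

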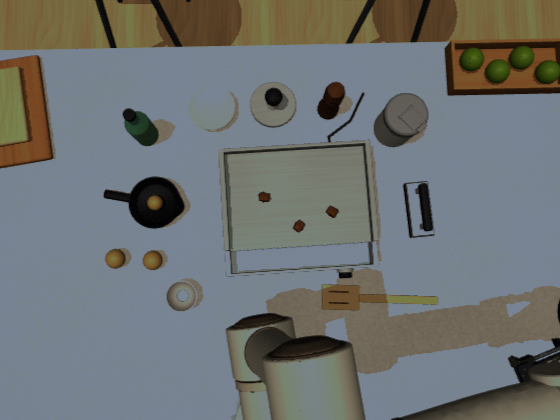

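View pics/side0.png

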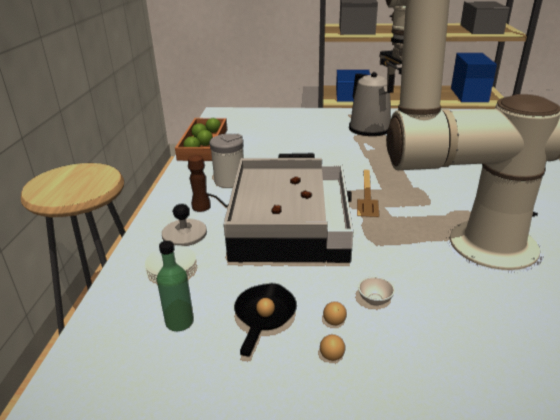

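View pics/wrist0.png

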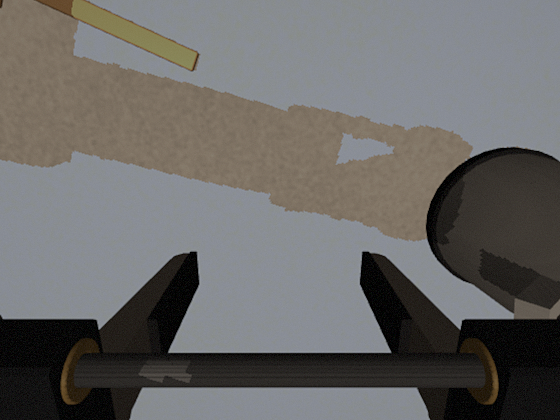

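```bash
cat > h.py <<'E'
import numpy as np,cv2
from scipy.spatial.transform import Rotation as R
from workcell import *
def cam(n,st=None):
    c=calibration(n)
    if n!="wrist": return c["K"],R.from_rotvec(c["attitude"]).as_matrix(),np.array(c["position"])
    T=c["tool_from_camera"];Rt=R.from_rotvec(st["tool_rot"]).as_matrix()
    return c["K"],Rt@T[:3,:3],Rt@T[:3,3]+st["tcp_pos"]
def plane(n,uv,z,st=None):
    K,Rm,p=cam(n,st);uv=np.atleast_2d(uv).astype(float)
    r=np.c_[uv,np.ones(len(uv))]@np.linalg.inv(K).T@Rm.T
    return p+r*((z-p[2])/r[:,2])[:,None]
def cloud(n,d,st=None):
    K,Rm,p=cam(n,st);v,u=np.mgrid[:d.shape[0],:d.shape[1]]
    r=np.stack([u,v,np.ones_like(u)],-1)@np.linalg.inv(K).T
    return (r*d[...,None])@Rm.T+p
def proj(n,X,st=None):
    K,Rm,p=cam(n,st);c=(np.atleast_2d(X)-p)@Rm@K.T
    return c[:,:2]/c[:,2:]
E
python3 - <<'E'
from h import *
f=np.load("pics/top0.npz");p,d=f["p"],f["d"];C=cloud("top",d)
Z=np.where(d>0,C[...,2],0)
print("table",np.median(Z[330:360,60:200]))
print("plate",np.median(Z[160:180,280:340]))
# dump height map
h=np.clip(Z/0.2,0,1)*255
cv2.imwrite("pics/height.png",cv2.resize(cv2.applyColorMap(h.astype(np.uint8),cv2.COLORMAP_JET),None,fx=1.4,fy=1.4))
hsv=cv2.cvtColor(p,cv2.COLOR_RGB2HSV)
# crusts
m=((p[...,0]>p[...,2]*1.5+10)&(p.max(-1)<150)).astype(np.uint8);m[:145]=0;m[245:]=0;m[:,:228]=0;m[:,372:]=0
n,l,s,c=cv2.connectedComponentsWithStats(m)
for i in range(1,n):
    if s[i,4]>20:
        r=cv2.minAreaRect(np.argwhere(l==i)[:,::-1].astype(np.float32))
        print("crust",c[i],s[i,4],plane("top",c[i],0.102)[0],r, np.median(Z[l==i]))
K=np.vstack
crop=lambda x0,y0,x1,y1,s,n:cv2.imwrite(n,cv2.resize(p[y0:y1,x0:x1,::-1],None,fx=s,fy=s,interpolation=cv2.INTER_CUBIC))
crop(210,130,450,285,3.3,"pics/c1.png");crop(95,160,215,320,3.5,"pics/c2.png")
print(proj("top",[0.4,0,0]))
E
```

```text
table 0.0006406454754399604
plate 0.09482941063000672
crust [263.60759494 196.58227848] 79 [0.55278299 0.02313618 0.102     ] ((263.5769348144531, 196.61537170410156), (10.001923561096191, 8.825225830078125), 11.309932708740234) 0.10927688241000988
crust [331.8125 211.225 ] 80 [ 0.51386259 -0.13830997  0.102     ] ((331.73077392578125, 211.15383911132812), (9.707253456115723, 8.320503234863281), 33.6900634765625) 0.10899303452294706
crust [298.56962025 225.84810127] 79 [ 0.48093541 -0.05806206  0.102     ] ((298.5000305175781, 225.50003051757812), (8.485280990600586, 9.899495124816895), 45.0) 0.10883950234025375
[[273.92731126 260.77167836]]
```

View pics/c1.png

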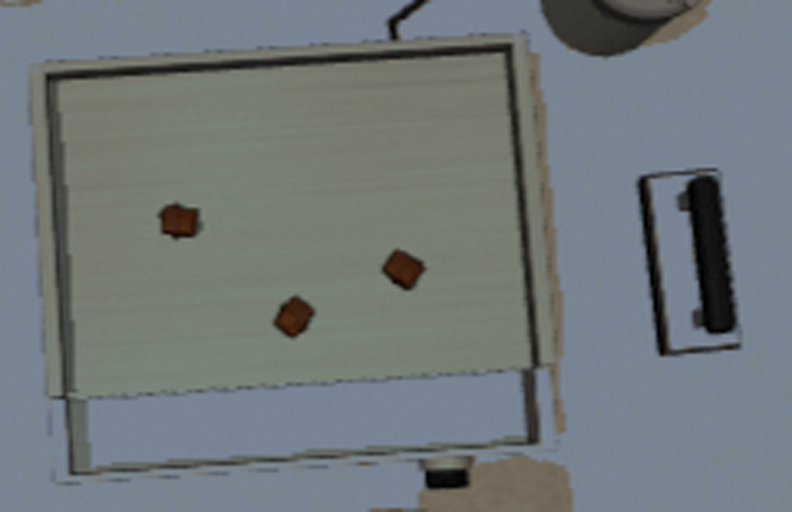

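View pics/c2.png

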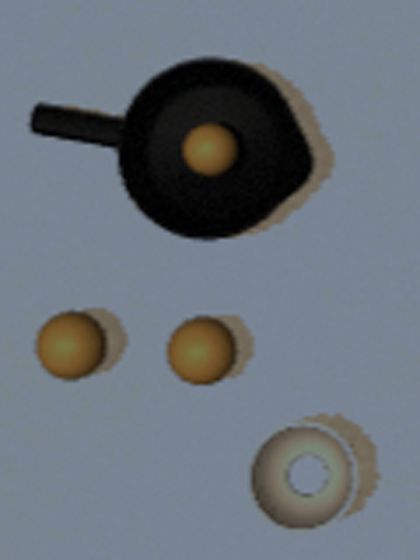

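View pics/height.png

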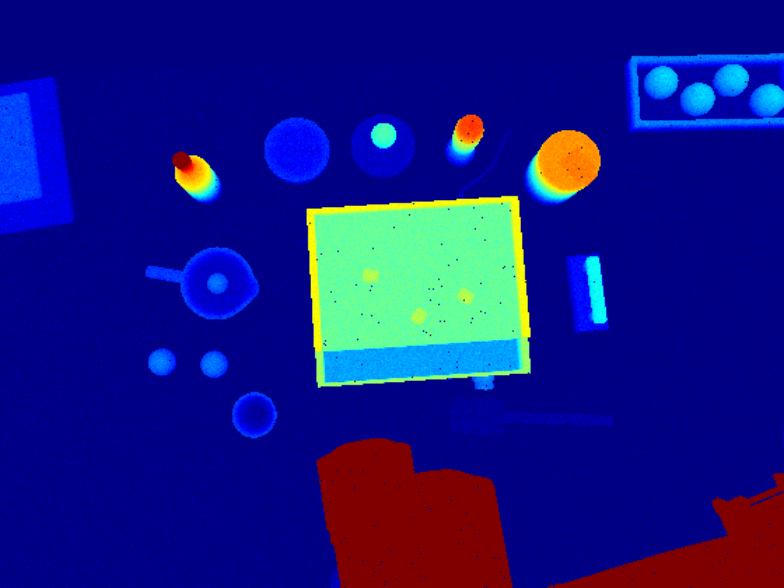

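The picture shows the black dish at (155,203) with its potato. The two loose potatoes at (115,258) and (152,260) look bigger, about 19 px against 15 px, so the one in the dish is the smallest. The crusts are at (264,197), (332,211) and (299,226), and the scraper is at (419,209).

Run:
```python
from h import *
f=np.load("pics/top0.npz");p,d=f["p"],f["d"];C=cloud("top",d);Z=np.where(d>0,C[...,2],0)
def rect(m,name):
    P=C[m][:,:2].astype(np.float32);r=cv2.minAreaRect(P);b=cv2.boxPoints(r)
    print(name,"n",m.sum(),"c",np.round(r[0],4),"size",np.round(r[1],4),"ang",round(r[2],2),"z",np.median(C[m][:,2]).round(4));return P
u=np.zeros(Z.shape,bool)
def win(x0,y0,x1,y1):
    w=u.copy();w[y0:y1,x0:x1]=1;return w
w=win(215,135,385,285)
def clean(m):
    n,l,s,c=cv2.connectedComponentsWithStats(m.astype(np.uint8),connectivity=8);return l==1+np.argmax(s[1:,4])
rect(clean(w&(Z>.098)),"guards+rim")
rect(clean(w&(Z>.09)&(Z<.1)),"plate")
rect(clean(win(225,235,375,275)&(Z>.05)&(Z<.065)),"trough")
w=win(395,170,445,245)
rect(clean(w&(Z>.06)&(Z<.09)),"bar"); rect(clean(w&(Z>.015)&(Z<.035)),"pad")
rect(clean(w&(Z>.015)),"scraper all")
w=win(95,170,195,235)
m=clean(w&(Z>.012));rect(m,"dish")
P=C[m][:,:2]
# handle: cells left
h=clean(win(95,170,128,235)&(Z>.025));Q=rect(h,"handle")
cen,rad=cv2.minEnclosingCircle(C[win(128,170,180,235)&(Z>.012)][:,:2].astype(np.float32));print(cen,rad)
pot=cv2.inRange(cv2.cvtColor(p,cv2.COLOR_RGB2HSV),(8,110,60),(30,255,255))>0
for ww in [(130,180,180,225),(100,240,133,280),(135,240,170,280)]:
    mm=win(*ww)&pot; uv=np.argwhere(mm)[:,::-1].mean(0);print("pot",uv,plane("top",uv,.03)[0],"diam px",2*np.sqrt(mm.sum()/np.pi),C[mm][:,2].max())
# outline of the dish at rim: fit circle on contour
v=np.linalg.lstsq(np.c_[Q[:,1],np.ones(len(Q))],Q[:,0],rcond=None)[0];print("handle line slope dx/dy",v)
for nm,ww in dict(mill=(300,75,355,125),canister=(370,85,435,150),press=(245,75,300,130),plates=(185,80,240,135),bottle=(115,100,165,150)).items():
    mm=clean(win(*ww)&(Z>.02));print(nm,C[mm][:,:2].min(0),C[mm][:,:2].max(0),Z[mm].max())
```

```text
guards+rim n 2765 c [ 0.5247 -0.0586] size [0.3009 0.3608] ang 2.35 z 0.1218
plate n 12592 c [ 0.5485 -0.0581] size [0.238  0.3379] ang 2.32 z 0.095
trough n 3021 c [ 0.4069 -0.0636] size [0.0532 0.3372] ang 2.36 z 0.0572
bar n 472 c [ 0.5229 -0.3727] size [0.1169 0.0252] ang 4.1 z 0.0753
pad n 774 c [ 0.5228 -0.3721] size [0.1403 0.0607] ang 3.64 z 0.0257
scraper all n 1291 c [ 0.5228 -0.3729] size [0.1403 0.0622] ang 3.64 z 0.0288
dish n 2212 c [0.5692 0.3159] size [0.189  0.1299] ang 52.68 z 0.0242
handle n 211 c [0.5738 0.3928] size [0.0633 0.0221] ang 78.41 z 0.035
(0.550562858581543, 0.29915234446525574) 0.07005000859498978
pot [153.93251534 202.28220859] [0.55360463 0.29840742 0.03      ] diam px 14.406180819073164 0.05299319613145914
pot [114.39215686 258.50588235] [0.41543365 0.3966927  0.03      ] diam px 18.01877032173579 1.353612929732434
pot [151.95454545 260.09848485] [0.40919261 0.30366021 0.03      ] diam px 18.333991376950163 0.053363131865408864
handle line slope dx/dy [0.18810865 0.49923034]
mill [ 0.76388238 -0.1783404 ] [ 0.81210837 -0.12376043] 0.17199445940206748
canister [ 0.684121   -0.36924886] [ 0.78834042 -0.26518985] 0.15840387035891812
press [ 0.78464256 -0.02892787] [0.82590392 0.01347627] 0.09611920873435276
plates [0.73656958 0.09031768] [0.85657528 0.20835543] 0.04017701462748069
bottle [0.70301167 0.28938068] [0.76150605 0.34655961] 0.2067154500454207
```

Run:
```python
from h import *
s=get_state();print(R.from_rotvec(s["tool_rot"]).as_matrix().round(3),s["t"],s["joint_pos"].round(3),s["tcp_pos"])
f=np.load("pics/top0.npz");p,d=f["p"],f["d"];C=cloud("top",d);Z=np.where(d>0,C[...,2],0)
# dish circle: rim pixels, non-lip half, fit
g=(Z>.02)&(p.max(-1)<70);g[:170]=0;g[236:]=0;g[:,:128]=0;g[:,195:]=0
c,_=cv2.findContours(g.astype(np.uint8),0,1);c=max(c,key=cv2.contourArea)[:,0]
X=plane("top",c,.036)[:,:2]
for it in range(4):
    A=np.c_[2*X,np.ones(len(X))];q=np.linalg.lstsq(A,(X**2).sum(1),rcond=None)[0];r=np.sqrt(q[2]+q[:2]@q[:2])
    e=abs(np.hypot(*(X-q[:2]).T)-r);print(q[:2],r,len(X));X=X[e<max(.002,np.percentile(e,85))]
```

```text
[[-0.     0.939  0.343]
 [ 0.001  0.343 -0.939]
 [-1.     0.    -0.001]] 0.15 [-1.431  0.159  1.598  0.     1.386 -0.21 ] [ 0.19695587 -0.5398414   0.30195982]
[0.55354983 0.29456758] 0.06506424166832642 148
[0.55374109 0.29546148] 0.06418896928397101 125
[0.55379882 0.29575665] 0.06392910564807297 117
[0.55379929 0.29582198] 0.06389970870051001 116
```

arm_command([
  [4,2.1,0,0.16,-1],
  [4,2.1,0,0.16,-1],
  [4,2.1,0,0.16,-1],
  [4,2.1,0,0.16,-1],
  [4,2.1,0,0.16,-1],
  [4,2.1,0,0.16,-1],
  [4,2.1,0,0.16,-1],
  [4.6,2,0,0.165,-1],
])

```text
t: 1.15
tcp_pos: [0.5241, -0.3723, 0.3024]
tool_rot: [-0.054, 1.571, 0.054]
wrist_force: [0.6, -1.1, 0.7]
finger_gap: 0.0922
```

arm_command([
  [0,0,-3,0,-1],
  [0,0,-3,0,-1],
  [0,0,-1,0,-1],
  [0,0,0,0,-1],
])

```text
t: 1.65
tcp_pos: [0.5228, -0.3731, 0.2323]
tool_rot: [-0.049, 1.571, 0.051]
wrist_force: [-0.6, 0.6, 0.5]
finger_gap: 0.0918
```

Run:
```python
from h import *
s=get_state();p,d=grab_frame("wrist");cv2.imwrite("pics/w1.png",p[:,:,::-1])
print(s["t"],s["tcp_pos"],s["joint_pos"].round(3),R.from_rotvec(s["tool_rot"]).as_matrix()[:,2])
C=cloud("wrist",d,s);Z=C[...,2]
def rect(m,n):
    r=cv2.minAreaRect(C[m][:,:2].astype(np.float32));print(n,m.sum(),np.round(r[0],4),np.round(r[1],4),r[2],np.median(Z[m]))
b=(C[...,0]>.43)&(C[...,0]<.61)&(C[...,1]<-.28)&(C[...,1]>-.47)&(d>0)
def clean(m):
    n,l,s,c=cv2.connectedComponentsWithStats(m.astype(np.uint8),connectivity=8);return l==1+np.argmax(s[1:,4])
rect(clean(b&(Z>.06)&(Z<.085)),"bar");rect(clean(b&(Z>.012)&(Z<.085)),"all")
```

```text
1.65 [ 0.52275989 -0.37307722  0.23225178] [-0.808  0.387  1.463  0.     1.293 -0.871] [ 9.97965686e-01  6.37479211e-02 -8.32294421e-04]
bar 4386 [ 0.5237 -0.3731] [0.1178 0.0234] 3.722745418548584 0.07575272065348232
all 9845 [ 0.5231 -0.3637] [0.1399 0.042 ] 3.981912136077881 0.027514274444948028
```

View pics/w1.png

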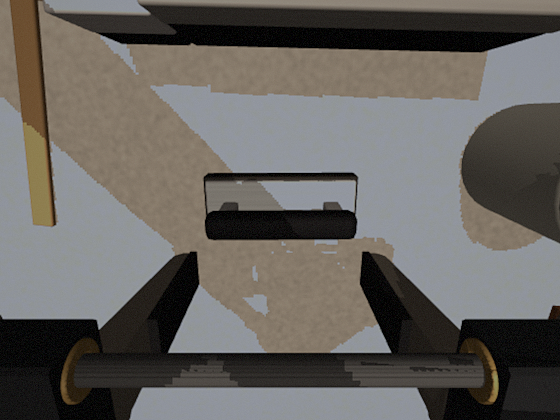

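The wrist view corrects me. The bar of the scraper at (281,225) lies along world x, so the jaws have to turn a quarter turn.

arm_command([
  [0,0,0,-0.18,-1],
  [0,0,0,-0.18,-1],
  [0,0,0,-0.18,-1],
  [0,0,0,-0.18,-1],
  [0,0,0,-0.18,-1],
  [0,0,0,-0.18,-1],
  [0,0,0,-0.18,-1],
  [0,0,0,-0.18,-1],
])

```text
t: 2.7
tcp_pos: [0.5235, -0.3739, 0.2349]
tool_rot: [1.068, 1.289, -1.069]
wrist_force: [-0.4, 0.8, 1.1]
finger_gap: 0.0919
```

arm_command([
  [0.05,0,-2,-0.13,-1],
  [0,0,-3,0,-1],
  [0,0,-3,0,-1],
  [0,0,-1.6,0,-1],
  [0,0,0,0,-1],
])

```text
t: 3.32
tcp_pos: [0.5234, -0.3732, 0.1366]
tool_rot: [1.162, 1.24, -1.162]
wrist_force: [0.0, 0.2, 0.5]
finger_gap: 0.0919
```

arm_command([
  [0,0,0,0,1],
  [0,0,0,0,1],
  [0,0,0,0,1],
  [0,0,0,0,1],
  [0,0,0,0,1],
  [0,0,0,0,1],
  [0,0,0,0,1],
  [0,0,0,0,1],
], newtons=50)

```text
t: 4.32
tcp_pos: [0.5235, -0.3733, 0.1366]
tool_rot: [1.161, 1.239, -1.161]
wrist_force: [1.2, -1.4, -0.9]
finger_gap: 0.0216
```

arm_command([
  [0,0,1,0,1],
  [0,0,3,0,1],
  [0,0,4,0,1],
  [0,0,4,0,1],
  [0,0,3,0,1],
  [0,0,1,0,1],
  [0,0,0,0,1],
])

```text
t: 5.2
tcp_pos: [0.5234, -0.373, 0.2965]
tool_rot: [1.161, 1.239, -1.161]
wrist_force: [0.3, 0.3, -4.3]
finger_gap: 0.0215
```

Run:
```python
from h import *
s=get_state();print(s["tcp_pos"],s["wrist_force"],s["finger_gap"]);Z=R.from_rotvec(s["tool_rot"]).as_matrix()[:,2];print(np.arctan2(Z[1],Z[0]))
p,d=grab_frame("side");cv2.imwrite("pics/s1.png",p[:,:,::-1])
```

```text
[ 0.52344115 -0.37303949  0.29646615] [ 0.34017869  0.3011953  -4.31124679] 0.02152840142834732
-1.5059771905042256
```

View pics/s1.png

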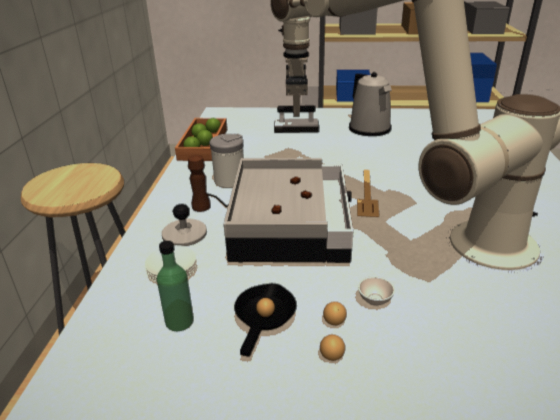

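The scraper hangs level in the hand at (297,120).

arm_command([
  [0.5,1.6,0,0.08,1],
  [0.9,3.6,0,0.155,1],
  [0.9,3.6,0,0.155,1],
  [0.9,3.6,0,0.155,1],
  [0.9,3.6,0,0.155,1],
  [0.9,3.6,0,0.155,1],
  [0.9,3.6,0,0.155,1],
  [0.9,3.6,0,0.155,1],
])

```text
t: 6.25
tcp_pos: [0.5909, -0.1036, 0.2943]
tool_rot: [0.264, 1.559, -0.263]
wrist_force: [0.8, -0.3, -4.2]
finger_gap: 0.0218
```

arm_command([
  [0.9,3.6,0,0.155,1],
  [0.9,3.6,0,0.155,1],
  [0.55,1.95,0,0.072,1],
  [0,0,0,0,1],
  [0,0,0,0,1],
])

```text
t: 6.88
tcp_pos: [0.6145, -0.0143, 0.2954]
tool_rot: [-0.031, 1.573, 0.031]
wrist_force: [0.3, 0.9, -3.3]
finger_gap: 0.022
```

Run:
```python
from h import *
s=get_state();print(s["tcp_pos"],s["wrist_force"],s["finger_gap"]);Z=R.from_rotvec(s["tool_rot"]).as_matrix()[:,2];print(np.arctan2(Z[1],Z[0]))
p,d=grab_frame("wrist");cv2.imwrite("pics/w2.png",p[:,:,::-1])
```

```text
[ 0.61447641 -0.01428819  0.29537754] [ 0.26229102  0.87646903 -3.25993135] 0.021956707589080134
0.03952582137718337
```

View pics/w2.png

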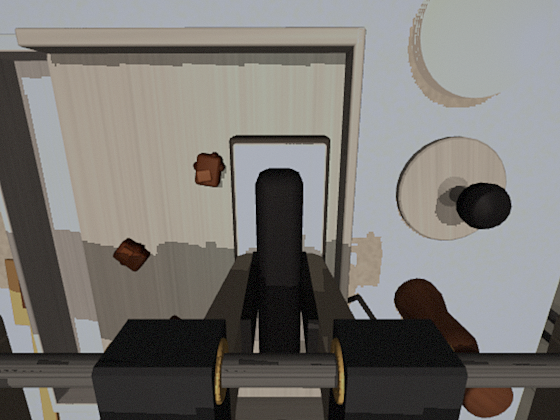

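arm_command([
  [0,0,-2,0,1],
  [0,0,-2,0,1],
  [0,0,-1.3,0,1],
  [0,0,-0.7,0,1],
  [0,0,-0.2,0,1],
  [0,0,0,0,1],
])

```text
t: 7.68
tcp_pos: [0.6153, -0.0137, 0.2352]
tool_rot: [-0.032, 1.57, 0.032]
wrist_force: [0.9, 0.2, -2.8]
finger_gap: 0.0216
```

Run:
```python
from h import *
p,d=grab_frame("side");cv2.imwrite("pics/s2.png",cv2.resize(p[120:300,190:390,::-1],None,fx=3.5,fy=3.2))
s=get_state();print(s["t"],s["tcp_pos"],s["wrist_force"])
```

```text
7.725 [ 0.6154223  -0.01373165  0.23542683] [-0.80439979 -0.209634   -3.05112998]
```

View pics/s2.png

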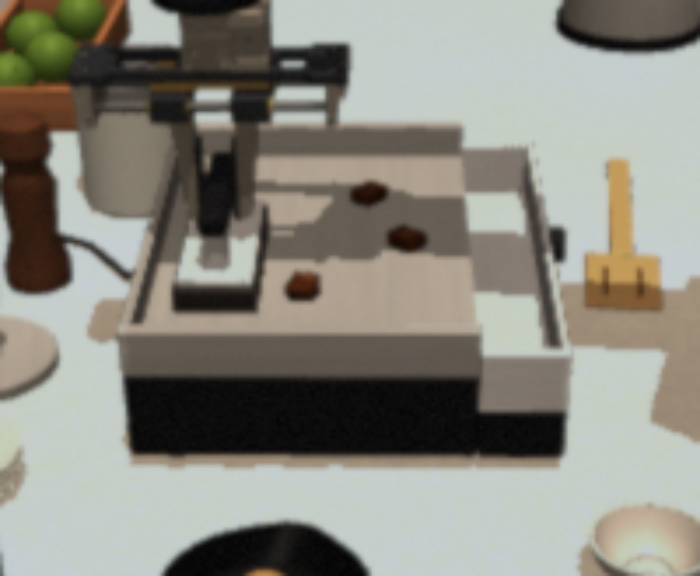

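The scraper stands at (215,270) in the crop, behind crust 1 at (303,285). I'll lower it a little and push.

arm_command([
  [0,0,-0.2,0,1],
  [-0.5,-0.02,0,0,1],
  [-1.1,-0.04,0,0,1],
  [-1.1,-0.05,0,0,1],
  [-1.1,-0.04,0,0,1],
  [-1.1,-0.05,0,0,1],
  [-1.1,-0.04,0,0,1],
  [-1.1,-0.05,0,0,1],
])

```text
t: 8.72
tcp_pos: [0.5433, -0.0166, 0.2328]
tool_rot: [-0.032, 1.57, 0.032]
wrist_force: [0.2, -0.0, -3.8]
finger_gap: 0.0217
```

arm_command([
  [-1.1,-0.05,0,0,1],
  [-1.1,-0.04,0,0,1],
  [-1.1,-0.05,0,0,1],
  [-1.1,-0.04,0,0,1],
  [-1.1,-0.05,0,0,1],
  [-1,-0.04,0,0,1],
  [0,0,0,0,1],
])

```text
t: 9.6
tcp_pos: [0.4784, -0.0192, 0.2327]
tool_rot: [-0.032, 1.571, 0.032]
wrist_force: [0.3, -0.1, -3.6]
finger_gap: 0.0218
```

Run:
```python
from h import *
p,d=grab_frame("side");cv2.imwrite("pics/s3.png",cv2.resize(p[120:300,190:390,::-1],None,fx=3.5,fy=3.2))
s=get_state();print(s["t"],s["tcp_pos"],s["wrist_force"])
```

```text
9.65 [ 0.47888764 -0.01931756  0.23278796] [-0.60688401 -0.30390704 -3.37241665]
```

View pics/s3.png

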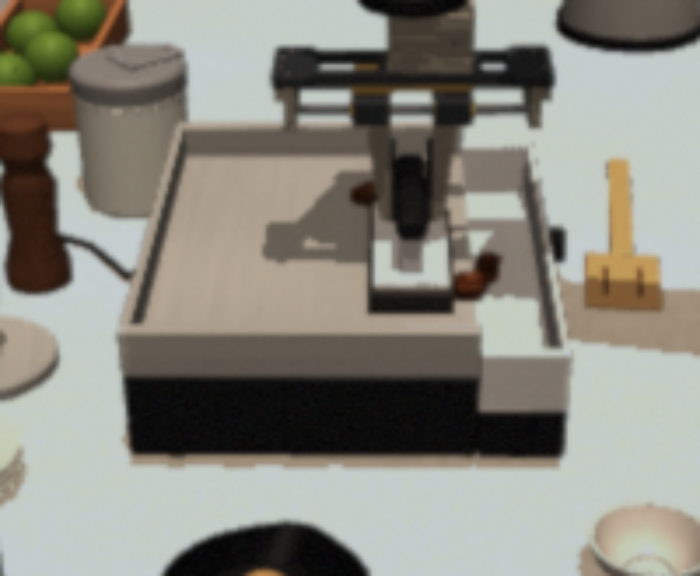

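Both crusts, at (468,285) and (487,265), are at the plate's edge, so I'll push on.

arm_command([
  [-0.8,-0.03,0,0,1],
  [-0.8,-0.03,0,0,1],
  [-0.8,-0.04,0,0,1],
  [-0.7,-0.03,0,0,1],
  [0,0,0,0,1],
  [0,0,0,0,1],
])

```text
t: 10.4
tcp_pos: [0.4482, -0.0206, 0.2328]
tool_rot: [-0.032, 1.57, 0.032]
wrist_force: [0.1, -0.3, -3.9]
finger_gap: 0.0221
```

Run:
```python
from h import *
p,d=grab_frame("side");cv2.imwrite("pics/s4.png",cv2.resize(p[120:300,190:390,::-1],None,fx=3.5,fy=3.2))
s=get_state();print(s["t"],s["tcp_pos"],s["wrist_force"])
```

```text
10.45 [ 0.44821842 -0.02062515  0.23280221] [ 0.44091367 -0.27395616 -3.32011484]
```

View pics/s4.png

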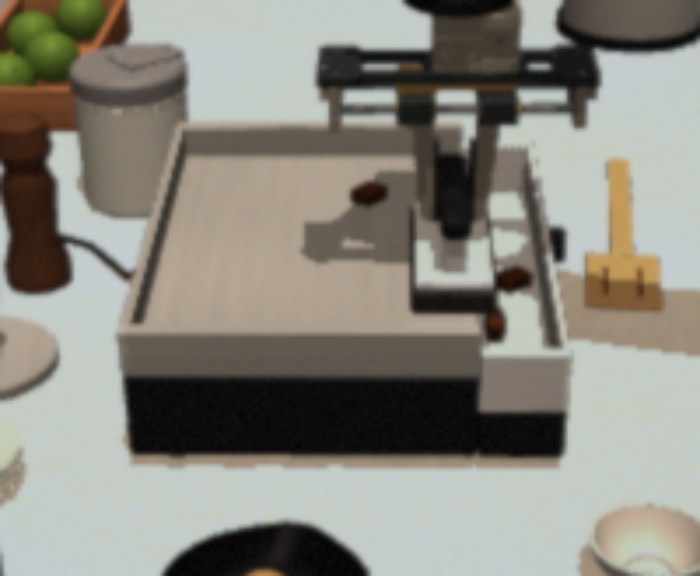

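arm_command([
  [0,0,1.5,0,1],
  [0,0,2,0,1],
  [2,-2,0,0,1],
  [2.5,-2.5,0,0,1],
  [2.5,-2.5,0,0,1],
  [2.5,-2.5,0,0,1],
  [2,-2,0,0,1],
  [1,0,0,0,1],
])

```text
t: 11.45
tcp_pos: [0.5741, -0.1369, 0.2686]
tool_rot: [-0.031, 1.57, 0.03]
wrist_force: [0.4, 1.0, -3.6]
finger_gap: 0.0214
```

arm_command([
  [0,0,0,0,1],
  [0,0,-1.5,0,1],
  [0,0,-1.5,0,1],
  [0,0,-0.5,0,1],
  [0,0,0,0,1],
])

```text
t: 12.08
tcp_pos: [0.5727, -0.1353, 0.2322]
tool_rot: [-0.032, 1.571, 0.033]
wrist_force: [0.3, 0.1, -4.1]
finger_gap: 0.0213
```

Run:
```python
from h import *
p,d=grab_frame("side");cv2.imwrite("pics/s5.png",cv2.resize(p[120:300,190:390,::-1],None,fx=3.5,fy=3.2))
s=get_state();print(s["t"],s["tcp_pos"],s["wrist_force"])
```

```text
12.125 [ 0.57286581 -0.13543044  0.23235157] [-0.56225112  1.2736849  -4.11107686]
```

View pics/s5.png

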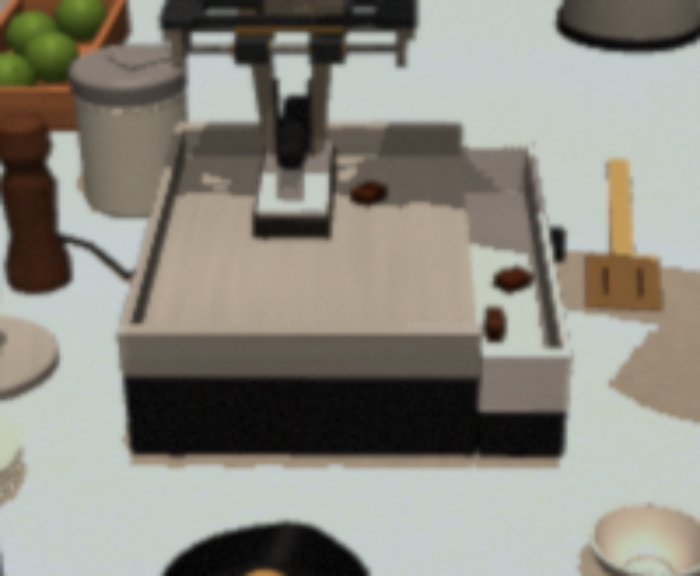

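arm_command([
  [-0.5,-0.02,0,0,1],
  [-1.1,-0.04,0,0,1],
  [-1.1,-0.05,0,0,1],
  [-1.1,-0.04,0,0,1],
  [-1.1,-0.05,0,0,1],
  [-1.1,-0.04,0,0,1],
  [-1.1,-0.05,0,0,1],
  [-1.1,-0.04,0,0,1],
])

```text
t: 13.12
tcp_pos: [0.4903, -0.1389, 0.2328]
tool_rot: [-0.032, 1.57, 0.032]
wrist_force: [0.8, 1.3, -2.8]
finger_gap: 0.022
```

arm_command([
  [-1.1,-0.05,0,0,1],
  [-0.9,-0.03,0,0,1],
  [-0.8,-0.03,0,0,1],
  [-0.8,-0.03,0,0,1],
  [-0.3,-0.01,0,0,1],
  [0,0,0,0,1],
  [0,0,0,0,1],
  [0,0,0,0,1],
])

```text
t: 14.12
tcp_pos: [0.4522, -0.1404, 0.2327]
tool_rot: [-0.032, 1.57, 0.032]
wrist_force: [-0.5, -0.2, -3.8]
finger_gap: 0.0215
```

Run:
```python
from h import *
p,d=grab_frame("side");cv2.imwrite("pics/s6.png",cv2.resize(p[120:300,190:390,::-1],None,fx=3.5,fy=3.2))
s=get_state();print(s["t"],s["tcp_pos"],s["wrist_force"])
```

```text
14.175 [ 0.452173   -0.14035669  0.23268782] [-0.20713129 -0.59765068 -4.21452888]
```

View pics/s6.png

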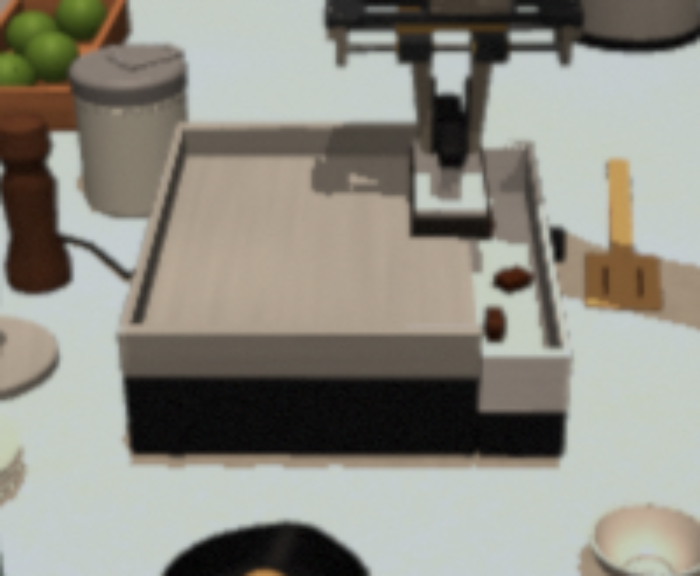

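Crust 2 is hidden behind the scraper at (450,190), so I'll lift and look from above.

arm_command([
  [0,0,1.5,0,1],
  [0.5,0,2.5,0,1],
  [1.5,0,2,0,1],
  [2,0,0,0,1],
  [2,0,0,0,1],
  [1,0,0,0,1],
])

```text
t: 14.92
tcp_pos: [0.5229, -0.1405, 0.2937]
tool_rot: [-0.033, 1.57, 0.032]
wrist_force: [-0.8, -0.1, -3.6]
finger_gap: 0.0219
```

```bash
cat > crusts.py <<'E'
from h import *
def gf(X): 
    a=0.041;d=X[:2]-np.array([.5247,-.0586]);return np.array([np.cos(a)*d[0]+np.sin(a)*d[1],-np.sin(a)*d[0]+np.cos(a)*d[1],X[2]])
def find(n):
    p,d=grab_frame(n);C=cloud(n,d)
    m=((p[...,0]>p[...,2]*1.5+10)&(p.max(-1)<150)&(d>0))
    G=(C-np.array([.5247,-.0586,0]));m&=(abs(G[...,0])<.16)&(abs(G[...,1])<.18)&(C[...,2]>.05)&(C[...,2]<.13)
    k,l,s,c=cv2.connectedComponentsWithStats(m.astype(np.uint8))
    for i in range(1,k):
        if s[i,4]>12: print(n,c[i].round(1),s[i,4],"median pt in griddle",gf(np.median(C[l==i],0)).round(4),"top z",C[l==i][:,2].max().round(4))
    return p
E
python3 - <<'E'
from crusts import *
p=find("side");cv2.imwrite("pics/s7.png",cv2.resize(p[120:300,190:390,::-1],None,fx=3.5,fy=3.2))
p=find("top");cv2.imwrite("pics/t7.png",p[:,:,::-1]);print(get_state()["tcp_pos"])
E
```

```text
side [327.8 189.5] 28 median pt in griddle [-0.1057 -0.0771  0.0743] top z 0.0788
side [336.  206.6] 42 median pt in griddle [-0.1228  0.0099  0.0682] top z 0.0726
side [330.9 221. ] 31 median pt in griddle [-0.1054  0.0891  0.0735] top z 0.0806
top [267.6 255. ] 47 median pt in griddle [-0.1074  0.079   0.0773] top z 0.0835
[ 0.5225916  -0.14039704  0.29317166]
```

View pics/s7.png

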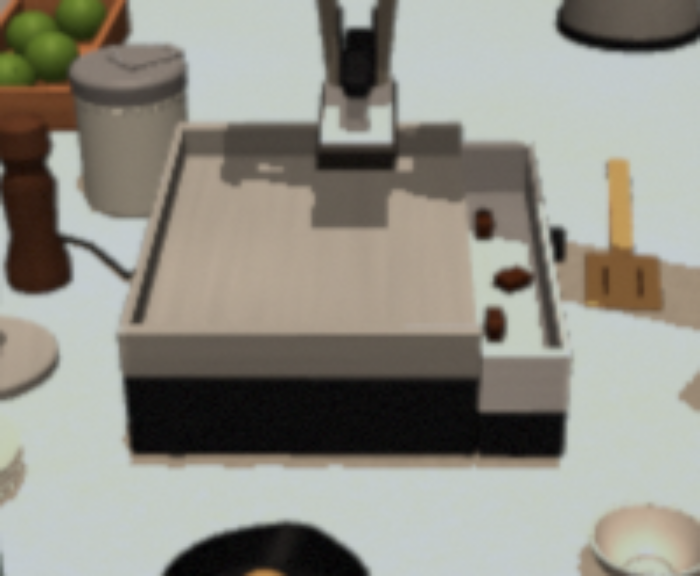

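All three crusts lie in the trough, at (485,223), (513,278) and (494,323). Next I put the scraper back.

arm_command([
  [0,-2,0,0,1],
  [0,-4,0,0,1],
  [0,-4,0,0,1],
  [0,-4,0,0,1],
  [0,-4,0,0,1],
  [0,-3.3,0,0,1],
  [0,-2,0,0,1],
  [0,0,0,0,1],
])

```text
t: 16.02
tcp_pos: [0.5213, -0.3747, 0.2925]
tool_rot: [-0.03, 1.571, 0.031]
wrist_force: [-0.0, 1.0, -3.8]
finger_gap: 0.0216
```

arm_command([
  [0,0,-3,0,1],
  [0,0,-4,0,1],
  [0,0,-4,0,1],
  [0,0,-2.5,0,1],
  [0,0,-1,0,1],
  [0,0,-0.6,0,1],
  [0,0,0,0,1],
  [0,0,0,0,1],
])

```text
t: 17.02
tcp_pos: [0.5226, -0.3738, 0.1431]
tool_rot: [-0.034, 1.569, 0.031]
wrist_force: [-0.8, 0.1, -3.1]
finger_gap: 0.0216
```

arm_command([
  [0,0,-0.4,0,1],
  [0,0,-0.2,0,1],
  [0,0,0,0,1],
  [0,0,0,0,1],
])

```text
t: 17.52
tcp_pos: [0.5223, -0.3736, 0.1366]
tool_rot: [-0.033, 1.57, 0.032]
wrist_force: [-2.1, 1.5, 4.6]
finger_gap: 0.0214
```

Contact with the bar: the wrist force has gone from -3 to +4.6 N. Releasing.

arm_command([
  [0,0,0,0,0.4],
  [0,0,0,0,-0.2],
  [0,0,0,0,-1],
  [0,0,0,0,-1],
  [0,0,0,0,-1],
  [0,0,0,0,-1],
  [0,0,0,0,-1],
  [0,0,0,0,-1],
])

```text
t: 18.52
tcp_pos: [0.522, -0.3734, 0.1357]
tool_rot: [-0.032, 1.571, 0.032]
wrist_force: [-0.5, 1.0, -0.1]
finger_gap: 0.0917
```

arm_command([
  [0,0,1,0,-1],
  [0,0,4,0,-1],
  [0,0,4,0,-1],
  [0,0,4,0,-1],
  [0,0,3,0,-1],
  [0,0,0,0,-1],
])

```text
t: 19.27
tcp_pos: [0.523, -0.3743, 0.2996]
tool_rot: [-0.036, 1.566, 0.028]
wrist_force: [0.5, 0.1, 0.6]
finger_gap: 0.092
```

Run:
```python
from crusts import *
p,d=grab_frame("side");cv2.imwrite("pics/s8.png",p[:,:,::-1])
s=get_state();print(s["t"],s["tcp_pos"],s["joint_pos"].round(2),s["finger_gap"],R.from_rotvec(s["tool_rot"]).as_matrix()[:,2])
```

```text
19.325 [ 0.52232846 -0.37365076  0.2968517 ] [-0.81  0.33  1.4   0.    1.4  -0.85] 0.09196184165646613 [0.99915641 0.04102974 0.00174278]
```

View pics/s8.png

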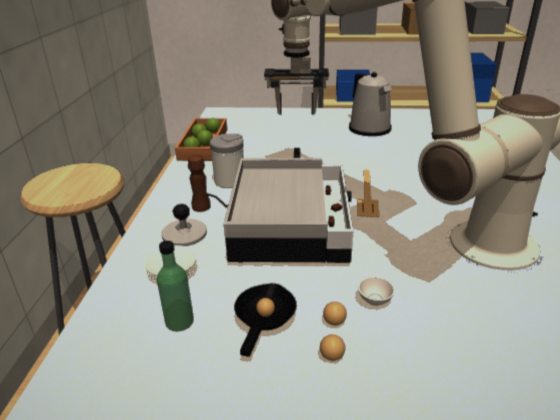

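The scraper stands on the bar at (297,155). Now to the dish's handle.

arm_command([
  [0.3,3,0,0,-1],
  [0.3,5.5,0,-0.02,-1],
  [0.4,5.5,0,-0.02,-1],
  [0.4,5.5,0,-0.02,-1],
  [0.4,5.5,0,-0.02,-1],
  [0.4,5.5,0,-0.02,-1],
  [0.4,5.5,0,-0.02,-1],
  [0.4,5.5,0,-0.02,-1],
])

```text
t: 20.32
tcp_pos: [0.551, 0.0435, 0.2934]
tool_rot: [0.079, 1.573, -0.078]
wrist_force: [0.6, 0.3, 0.2]
finger_gap: 0.0919
```

arm_command([
  [0.4,5.5,0,-0.02,-1],
  [0.4,5.5,0,-0.02,-1],
  [0.4,5.5,0,-0.02,-1],
  [0.4,5.5,0,-0.02,-1],
  [0.4,5.5,0,-0.026,-1],
  [0.4,5.1,0,0,-1],
  [0,2,0,0,-1],
  [0,0,0,0,-1],
])

```text
t: 21.32
tcp_pos: [0.5749, 0.3885, 0.2929]
tool_rot: [0.158, 1.568, -0.161]
wrist_force: [-0.1, -0.9, 0.2]
finger_gap: 0.0916
```

arm_command([
  [0,0,-3,0,-1],
  [0,0,-4,0,-1],
  [0,0,-2,0,-1],
  [0,0,0,0,-1],
  [0,0,0,0,-1],
])

```text
t: 21.95
tcp_pos: [0.5769, 0.3876, 0.2075]
tool_rot: [0.162, 1.562, -0.16]
wrist_force: [0.2, -0.3, 1.0]
finger_gap: 0.0916
```

Run:
```python
from h import *
s=get_state();p,d=grab_frame("wrist");cv2.imwrite("pics/w9.png",p[:,:,::-1])
print(s["t"],s["tcp_pos"],s["joint_pos"].round(2));z=R.from_rotvec(s["tool_rot"]).as_matrix()[:,2];print("jaw yaw",np.arctan2(z[1],z[0]))
C=cloud("wrist",d,s);Z=C[...,2]
r=np.hypot(C[...,0]-.5537,C[...,1]-.2965)
m=(d>0)&(Z>.022)&(Z<.045)&(r>.075)&(r<.14)&(C[...,1]>.34)
n,l,st,c=cv2.connectedComponentsWithStats(m.astype(np.uint8));k=1+np.argmax(st[1:,4]);P=C[l==k]
q=cv2.minAreaRect(P[:,:2].astype(np.float32));print(q,np.median(P[:,2]),c[k],len(P))
```

```text
21.95 [0.57689692 0.38761319 0.20753466] [ 0.42  0.54  1.31 -0.    1.29  0.62]
jaw yaw -0.20538383077148545
((0.5750790238380432, 0.3971242308616638), (0.056899577379226685, 0.02143585868179798), 78.54969787597656) 0.03404280900369139 [275.19182561 209.02942779] 1835
```

View pics/w9.png

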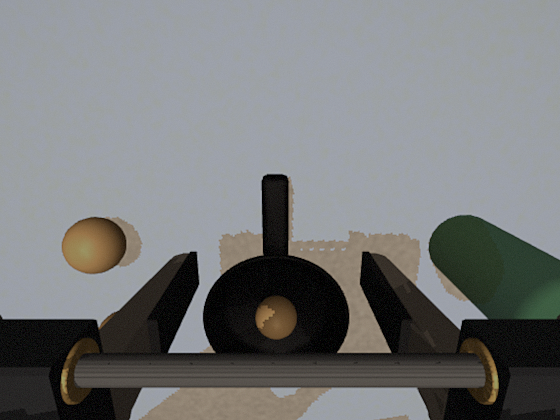

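The potato on the dish is at (276,317), and the handle at (275,215) runs between the fingers, about 4 mm off. I'll correct that and descend.

arm_command([
  [-0.4,0,-2,0,-1],
  [0,0,-3,0,-0.3],
  [0,0,-3,0,-0.1],
  [0,0,-2,0,0],
  [0,0,-0.7,0,0],
  [0,0,0,0,0],
  [0,0,0,0,0],
])

```text
t: 22.88
tcp_pos: [0.5729, 0.388, 0.1002]
tool_rot: [0.162, 1.563, -0.16]
wrist_force: [-0.4, -0.1, -0.1]
finger_gap: 0.046
```

Run:
```python
from h import *
s=get_state();p,d=grab_frame("wrist");cv2.imwrite("pics/w10.png",p[:,:,::-1])
print(s["t"],s["tcp_pos"],s["joint_pos"].round(2),s["finger_gap"],s["wrist_force"])
```

```text
22.875 [0.57288944 0.38804097 0.10022594] [0.42 0.65 1.37 0.   1.12 0.63] 0.04600401151653162 [-0.38775943 -0.09856955 -0.13763166]
```

View pics/w10.png

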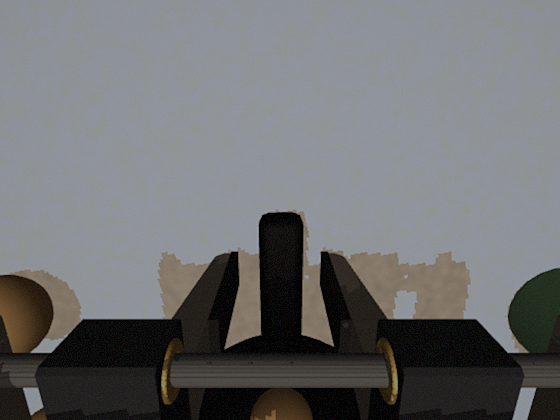

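The handle at (281,270) is centred between the fingers. Closing gently, then gripping firmly.

arm_command([
  [0,0,-0.3,0,0.2],
  [0,0,0,0,0.35],
  [0,0,0,0,0.43],
  [0,0,0,0,0.48],
  [0,0,0,0,0.52],
  [0,0,0,0,0.56],
  [0,0,0,0,0.7],
  [0,0,0,0,1],
], newtons=20)

```text
t: 23.92
tcp_pos: [0.5721, 0.3876, 0.0958]
tool_rot: [0.161, 1.565, -0.161]
wrist_force: [0.2, 0.0, 0.5]
finger_gap: 0.0215
```

arm_command([
  [0,0,0,0,1],
  [0,0,0,0,1],
  [0,0,0,0,1],
  [0,0,0,0,1],
], newtons=58)

```text
t: 24.42
tcp_pos: [0.5721, 0.3876, 0.0958]
tool_rot: [0.161, 1.565, -0.161]
wrist_force: [0.9, -0.3, 0.0]
finger_gap: 0.0213
```

arm_command([
  [0,0,0.1,0,1],
  [0,0,0.2,0,1],
  [0,0,0.3,0,1],
  [0,0,0.4,0,1],
  [0,0,0.4,0,1],
  [0,0,0.3,0,1],
  [0,0,0.2,0,1],
  [0,0,0,0,1],
])

```text
t: 25.42
tcp_pos: [0.5721, 0.3877, 0.1149]
tool_rot: [0.161, 1.564, -0.161]
wrist_force: [0.7, -0.1, -1.7]
finger_gap: 0.0212
```

```bash
cat > dish.py <<'E'
from h import *
def dish(ctr,tag):
    p,d=grab_frame("side");cv2.imwrite(f"pics/{tag}.png",p[:,:,::-1]);
    s=get_state();print(s["t"],s["tcp_pos"].round(4),s["finger_gap"],s["wrist_force"].round(2));return p,d
def top(tag,c,r=.11):
    p,d=grab_frame("top");cv2.imwrite(f"pics/{tag}.png",p[:,:,::-1]);C=cloud("top",d)
    return p,d,C
E
python3 - <<'E'
from dish import *
p,d=dish(0,"s11");cv2.imwrite("pics/s11c.png",cv2.resize(p[230:400,180:380,::-1],None,fx=3.5,fy=3.2))
E
```

```text
25.475 [0.572  0.3876 0.1147] 0.021041904459217733 [ 0.27 -0.06 -2.1 ]
```

View pics/s11c.png

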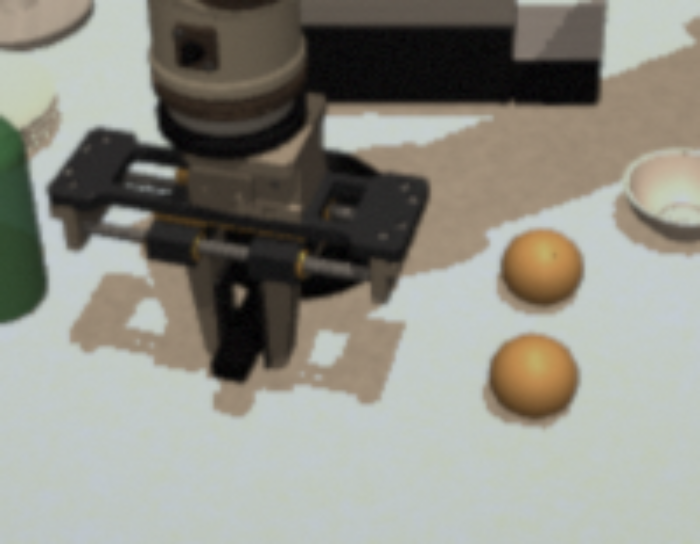

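arm_command([
  [0,0,0.3,0,1],
  [0,0,0.6,0,1],
  [0,0,0.9,0,1],
  [0,0,1.1,0,1],
  [0,0,1.1,0,1],
  [0,0,1.1,0,1],
  [0,0,1.1,0,1],
  [0,0,1.1,0,1],
])

```text
t: 26.48
tcp_pos: [0.572, 0.3876, 0.1885]
tool_rot: [0.161, 1.565, -0.161]
wrist_force: [-0.2, 1.0, -2.4]
finger_gap: 0.0216
```

arm_command([
  [0,0,1.1,0,1],
  [0,0,1.1,0,1],
  [0,0,1.1,0,1],
  [0,0,1.1,0,1],
  [0,0,1.1,0,1],
  [0,0,0.9,0,1],
  [0,0,0.6,0,1],
  [0,0,0.3,0,1],
])

```text
t: 27.48
tcp_pos: [0.5721, 0.3877, 0.261]
tool_rot: [0.161, 1.565, -0.161]
wrist_force: [0.4, 0.6, -2.7]
finger_gap: 0.0217
```

Run:
```python
from dish import *
p,d=dish(0,"s12")
p,d,C=top("t12",0)
```

```text
27.525 [0.5721 0.3877 0.2613] 0.021613177084521273 [ 0.3  -0.28 -2.37]
```

View pics/t12.png

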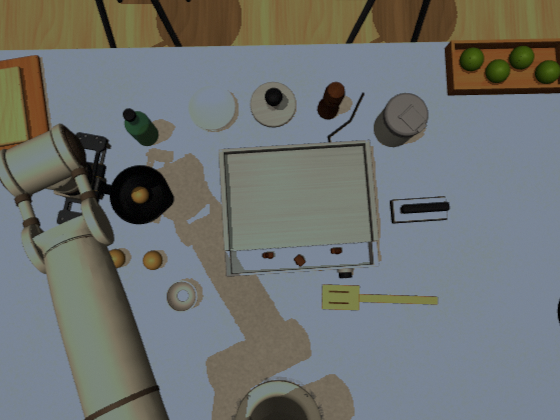

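View pics/s12.png

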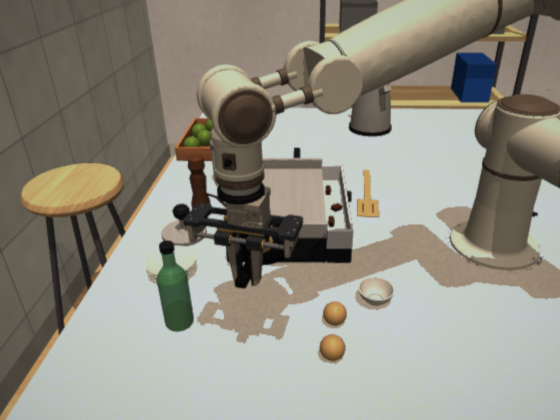

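The dish hangs at (141,195) with the potato in its middle, and all crusts show in the trough. Measuring tilt:

```bash
cat > tilt.py <<'E'
from h import *
import sys
def tilt(cx,cy):
    p,d=grab_frame("top");C=cloud("top",d);Z=C[...,2]
    pot=cv2.inRange(cv2.cvtColor(p,cv2.COLOR_RGB2HSV),(8,110,50),(30,255,255))>0
    m=(d>0)&(Z>.15)&(Z<.24)&(np.hypot(C[...,0]-cx,C[...,1]-cy)<.085)&~pot&(p.max(-1)<75)
    n,l,st,c=cv2.connectedComponentsWithStats(m.astype(np.uint8));m=l==1+np.argmax(st[1:,4])
    cs,_=cv2.findContours(m.astype(np.uint8),0,1);k=max(cs,key=cv2.contourArea)
    mm=np.zeros(m.shape,np.uint8);cv2.drawContours(mm,[k],-1,1,3);e=cv2.erode(m.astype(np.uint8),np.ones((3,3)))
    P=C[(mm>0)&m];P=P[P[:,2]>np.percentile(P[:,2],20)]
    for _ in range(5):
        A=np.c_[P[:,:2]-[cx,cy],np.ones(len(P))];q=np.linalg.lstsq(A,P[:,2],rcond=None)[0];r=P[:,2]-A@q;P=P[abs(r)<max(.002,2*r.std())]
    X=plane("top",k[:,0],q[2])[:,:2]
    for _ in range(4):
        B=np.c_[2*X,np.ones(len(X))];o=np.linalg.lstsq(B,(X**2).sum(1),rcond=None)[0];rr=np.sqrt(o[2]+o[:2]@o[:2]);e=abs(np.hypot(*(X-o[:2]).T)-rr);X=X[e<max(.002,np.percentile(e,85))]
    w=pot&(np.hypot(C[...,0]-cx,C[...,1]-cy)<.06)&(Z>.15);uv=np.argwhere(w)[:,::-1].mean(0)
    print("n",len(P),"rim z,slopes dz/dx dz/dy",q[2].round(4),q[:2].round(3),"center",o[:2].round(4),rr.round(4),"potato",plane("top",uv,q[2]-.009)[0].round(4),w.sum())
    return p,d,C
E
python3 - <<'E'
from tilt import *
tilt(.5537,.2965)
s=get_state();print(s["tcp_pos"],s["joint_pos"].round(2))
E
```

```text
n 417 rim z,slopes dz/dx dz/dy 0.2006 [-0.001  0.006] center [0.5526 0.2961] 0.0642 potato [0.5529 0.2998 0.1916] 214
[0.57197744 0.38760243 0.26053105] [ 0.42  0.48  1.28 -0.    1.38  0.63]
```

arm_command([
  [-0.06,-0.25,0,0.01,1],
  [-0.13,-0.5,0.01,0.02,1],
  [-0.19,-0.75,0.02,0.03,1],
  [-0.26,-1,0.02,0.04,1],
  [-0.26,-1,0.02,0.04,1],
  [-0.26,-1,0.02,0.04,1],
  [-0.26,-1,0.02,0.04,1],
  [-0.26,-1,0.02,0.04,1],
])

```text
t: 28.62
tcp_pos: [0.555, 0.3219, 0.2619]
tool_rot: [-0.045, 1.571, 0.045]
wrist_force: [0.1, 0.3, -3.1]
finger_gap: 0.0214
```

arm_command([
  [-0.26,-1,0.02,0.04,1],
  [-0.26,-1,0.02,0.04,1],
  [-0.26,-1,0.02,0.04,1],
  [-0.26,-1,0.02,0.04,1],
  [-0.26,-1,0.02,0.04,1],
  [-0.26,-1,0.02,0.04,1],
  [-0.26,-1,0.02,0.04,1],
  [-0.26,-1,0.02,0.04,1],
])

```text
t: 29.62
tcp_pos: [0.534, 0.242, 0.2635]
tool_rot: [-0.296, 1.551, 0.296]
wrist_force: [-0.3, 0.2, -2.8]
finger_gap: 0.0213
```

Run:
```python
from tilt import *
s=get_state();z=R.from_rotvec(s["tool_rot"]).as_matrix()[:,2];y=np.arctan2(z[1],z[0])
# dish heading = jaw yaw + (-1.775+0.205)
h=y-1.57;c=s["tcp_pos"][:2]+.0925*np.array([np.cos(h),np.sin(h)]);print(s["t"],s["tcp_pos"],s["joint_pos"].round(2),"h",h,c)
p,d,C=tilt(*c);cv2.imwrite("pics/t13.png",p[:,:,::-1])
```

```text
29.625 [0.53404227 0.2419811  0.26348942] [ 0.22  0.22  1.61 -0.    1.32 -0.16] h -1.1930822983057257 [0.56815596 0.15600142]
n 365 rim z,slopes dz/dx dz/dy 0.203 [-0.002  0.009] center [0.568  0.1552] 0.0643 potato [0.569  0.1566 0.194 ] 194
```

View pics/t13.png

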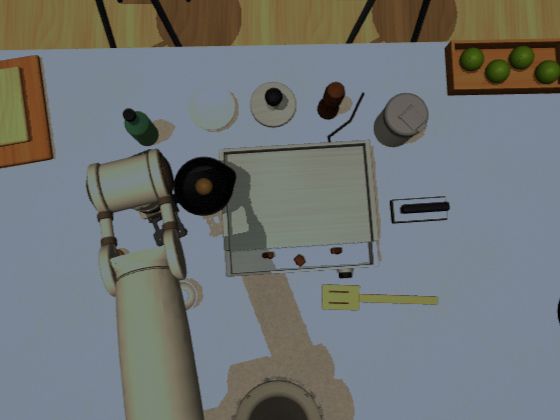

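The dish at (204,187) is level and the potato is centred. Continuing.

arm_command([
  [-0.26,-1,0.02,0.04,1],
  [-0.26,-1,0.02,0.04,1],
  [-0.26,-1,0.02,0.04,1],
  [-0.26,-1,0.02,0.04,1],
  [-0.26,-1,0.02,0.04,1],
  [-0.26,-1,0.02,0.04,1],
  [-0.26,-1,0.02,0.04,1],
  [-0.26,-1,0.02,0.04,1],
])

```text
t: 30.68
tcp_pos: [0.5133, 0.1623, 0.2651]
tool_rot: [-0.545, 1.502, 0.545]
wrist_force: [0.8, 0.4, -1.7]
finger_gap: 0.0209
```

arm_command([
  [-0.26,-1,0.02,0.04,1],
  [-0.26,-1,0.02,0.04,1],
  [-0.26,-1,0.02,0.04,1],
  [-0.26,-1,0.02,0.04,1],
  [-0.26,-1,0.02,0.04,1],
  [-0.26,-1,0.02,0.04,1],
  [-0.26,-1,0.02,0.04,1],
  [-0.26,-1,0.02,0.04,1],
])

```text
t: 31.68
tcp_pos: [0.4924, 0.0823, 0.2667]
tool_rot: [-0.792, 1.422, 0.792]
wrist_force: [1.0, -0.4, -1.9]
finger_gap: 0.0214
```

arm_command([
  [-0.26,-1,0.02,0.04,1],
  [-0.26,-1,0.02,0.04,1],
  [-0.26,-1,0.02,0.04,1],
  [-0.26,-1,0.02,0.04,1],
  [-0.26,-1,0.02,0.04,1],
  [-0.26,-1,0.02,0.04,1],
  [-0.26,-1,0.02,0.04,1],
  [-0.26,-1,0.02,0.04,1],
])

```text
t: 32.67
tcp_pos: [0.4716, 0.0023, 0.2683]
tool_rot: [-1.035, 1.312, 1.035]
wrist_force: [1.0, 0.4, -1.9]
finger_gap: 0.0214
```

Run:
```python
from tilt import *
s=get_state();z=R.from_rotvec(s["tool_rot"]).as_matrix()[:,2];y=np.arctan2(z[1],z[0])
h=y-1.57;c=s["tcp_pos"][:2]+.0925*np.array([np.cos(h),np.sin(h)]);print(s["t"],s["tcp_pos"],s["joint_pos"].round(2),"h",h,c)
print("remaining cm, rad",((np.array([.4573,-.0614])-s["tcp_pos"][:2])*100).round(2),.041-h)
```

```text
32.675 [0.47161533 0.00229315 0.26832215] [-0.25 -0.09  1.92 -0.    1.31 -1.59] h -0.23377624912882333 [ 0.5615992  -0.01913473]
remaining cm, rad [-1.43 -6.37] 0.2747762491288233
```

arm_command([
  [-0.24,-1,0.02,0.04,1],
  [-0.22,-1,0.02,0.04,1],
  [-0.22,-1,0.02,0.04,1],
  [-0.2,-1,0.02,0.04,1],
  [-0.2,-0.85,0.02,0.04,1],
  [-0.18,-0.75,0.02,0.035,1],
  [-0.12,-0.5,0.01,0.025,1],
  [-0.05,-0.25,0,0.015,1],
])

```text
t: 33.67
tcp_pos: [0.4576, -0.061, 0.2697]
tool_rot: [-1.238, 1.19, 1.238]
wrist_force: [0.4, 0.1, -2.2]
finger_gap: 0.0215
```

arm_command([
  [0,0,0,0,1],
  [0,0,0,0,1],
  [0,0,0,0,1],
  [0,0,0,0,1],
  [0,0,0,0,1],
  [0,0,0,0,1],
  [0,0,0,0,1],
  [0,0,0,0,1],
])

```text
t: 34.67
tcp_pos: [0.4577, -0.0609, 0.2697]
tool_rot: [-1.238, 1.19, 1.238]
wrist_force: [-0.4, -0.6, -1.7]
finger_gap: 0.0213
```

Run:
```python
from tilt import *
from crusts import find
s=get_state();z=R.from_rotvec(s["tool_rot"]).as_matrix()[:,2];y=np.arctan2(z[1],z[0])
h=y-1.57;c=s["tcp_pos"][:2]+.0925*np.array([np.cos(h),np.sin(h)]);print(s["t"],s["tcp_pos"],"h",h,c,s["finger_gap"],s["wrist_force"],abs(s["dq"]).max())
p,d,C=tilt(*c);cv2.imwrite("pics/t14.png",p[:,:,::-1])
find("side");p=find("side");cv2.imwrite("pics/s14.png",p[:,:,::-1])
Z=C[...,2];m=(C[...,0]>.42)&(C[...,0]<.62)&(C[...,1]<-.28)&(C[...,1]>-.47)&(Z>.06)&(d>0);print("scraper bar z",np.median(Z[m]),C[m][:,:2].mean(0))
```

```text
34.675 [ 0.45774696 -0.06088458  0.26970881] h 0.0400095053194216 [ 0.55017294 -0.05718469] 0.02134631590955972 [-0.35404339 -0.59129699 -1.74708136] 0.001866772536432265
n 307 rim z,slopes dz/dx dz/dy 0.2088 [-0.022 -0.004] center [ 0.5549 -0.0556] 0.0634 potato [ 0.5583 -0.059   0.1998] 91
side [327.9 189.4] 21 median pt in griddle [-0.1057 -0.0769  0.0743] top z 0.08
side [336.1 206.5] 46 median pt in griddle [-0.1229  0.0092  0.069 ] top z 0.072
side [331. 221.] 33 median pt in griddle [-0.1054  0.0892  0.0739] top z 0.0816
side [327.9 189.6] 20 median pt in griddle [-0.1056 -0.077   0.0725] top z 0.0794
side [336.  206.4] 46 median pt in griddle [-0.1229  0.0095  0.0692] top z 0.0739
side [330.9 220.8] 31 median pt in griddle [-0.1054  0.089   0.0738] top z 0.0804
scraper bar z 0.07550345879906706 [ 0.5208111 -0.3699921]
```

View pics/t14.png

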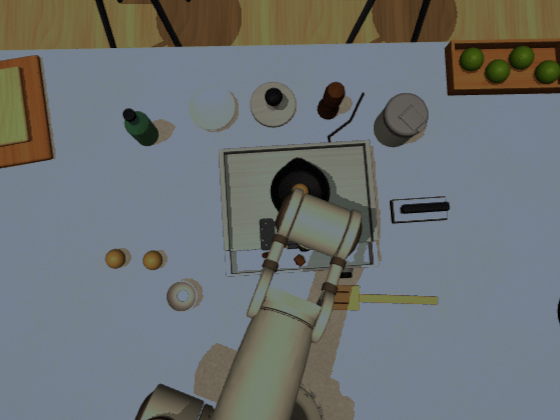

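View pics/s14.png

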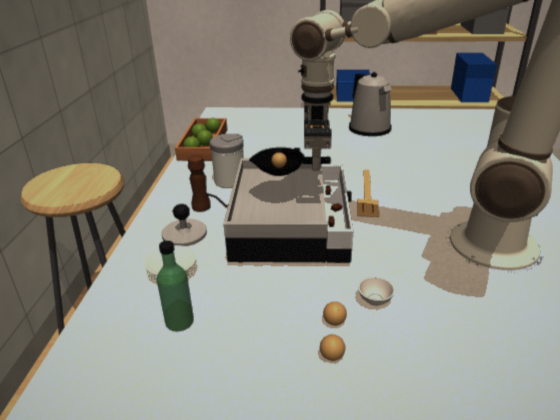

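Run:
```python
from h import *
p,d=grab_frame("side");m=cv2.inRange(cv2.cvtColor(p,cv2.COLOR_RGB2HSV),(8,110,50),(30,255,255))>0
m[:145]=0;m[175:]=0;m[:,:265]=0;m[:,:]&=True;m[:,295:]=0
P=np.argwhere(m)[:,::-1].astype(np.float32);c,r=cv2.minEnclosingCircle(P);print(c,r,plane("side",c,.201),plane("side",c,.197))
print(sign_off())
```

```text
(278.5596923828125, 159.08209228515625) 7.726235389709473 [[ 0.55151697 -0.05927407  0.201     ]] [[ 0.55231614 -0.06785929  0.197     ]]
the job is handed in; nothing more can be done
None
```

The job is handed in at about t = 34.8 s; no verdict was reported.

**What I did**
- I pushed the three crusts into the trough with two scraper strokes.
- I stood the scraper back on the bar and let it go.
- I took the dish by its handle, lifted it, gave it a quarter turn and stopped still holding it over the plate.

**Last checks that agreed**
- **Crusts:** the side view showed all three in the trough, at griddle x of about -0.105, -0.123 and -0.105 m. Their visible surfaces were about 70 to 75 mm above the bar.
- **Scraper:** it stands upright, with the top of its grip bar measured at 75.5 mm (77 mm expected).
- **Dish position:** its middle is within about 2 mm of over the plate's middle from the arm pose. It is about 95 mm above the plate, and the handle points to the front within about 0.01 rad.
- **Dish hold:** the arm was still and the grip opening steady at 21 mm.
- **Other things on the bar:** nothing else appears moved in the last top view. I judged this by eye and did not measure it.

**Last checks that were less certain**
- **Tilt:** the last top-view fit gave a slope of about 0.02 rad, and it used only part of the rim because the arm hid the rest. Earlier fits with the rim in full view gave under 0.01 rad.
- **Dish centre:** that same partly hidden fit put the dish centre about 5 mm further back than the arm pose does.
- **Potato:** the two views disagreed by a few millimetres. The top view, partly hidden, put it about 8 mm from the middle. The side view put it 2 to 3 mm away assuming a height of 201 mm, or about 11 mm assuming 197 mm. All are inside the 15 mm limit.

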